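# Lay out waveguide straights by length beside the test port

### The job

Lay the four waveguide straights from the blue mat into the row of black trays, one to a tray, in order of length, with the shortest in the tray next to the test port and the longest at the far end, ready to be bolted on one after the other. Each must lie flat inside its tray, lengthwise. Set each one down; do not let it drop, for its flange faces are precise.

Things in the scene. Friction and masses are not known exactly. Their poses are not given: they have to be found in the camera images.
- straight_50_mid (a point): Centre of the 50 mm waveguide straight, loose on the blue mat: grey metal tube, 25.4 mm wide (along y, the grip) and 12.7 mm high, with a brass flange 41.4 mm square, 5 mm thick, at each end; 50 mm long over the flanges. Point half-way along and up, 20.7 mm above what it lies on; x along the tube, z up. About 165 g. The others differ only in length.
- straight_75_mid (a point): Centre of the 75 mm waveguide straight, loose on the blue mat: grey metal tube, 25.4 mm wide (along y, the grip) and 12.7 mm high, with a brass flange 41.4 mm square, 5 mm thick, at each end; 75 mm long over the flanges. Point half-way along and up, 20.7 mm above what it lies on; x along the tube, z up. About 202 g. The others differ only in length.
- straight_100_mid (a point): Centre of the 100 mm waveguide straight, loose on the blue mat: grey metal tube, 25.4 mm wide (along y, the grip) and 12.7 mm high, with a brass flange 41.4 mm square, 5 mm thick, at each end; 100 mm long over the flanges. Point half-way along and up, 20.7 mm above what it lies on; x along the tube, z up. About 240 g. The others differ only in length.
- straight_125_mid (a point): Centre of the 125 mm waveguide straight, loose on the blue mat: grey metal tube, 25.4 mm wide (along y, the grip) and 12.7 mm high, with a brass flange 41.4 mm square, 5 mm thick, at each end; 125 mm long over the flanges. Point half-way along and up, 20.7 mm above what it lies on; x along the tube, z up. About 278 g. The others differ only in length.
- tray_1_floor (a point): Centre of the floor of tray 1 (black walls, grey floor), one of four alike, fixed side by side in the order 1-2-3-4, 68 mm apart. Inside 150 mm long (x) by 58 mm wide (y); walls 4 mm thick rise 6 mm above the floor, the long ones with a 44 mm finger notch at mid-length. x along the tray, z up; floor 9 mm above the bench.
- tray_2_floor (a point): Centre of the floor of tray 2 (black walls, grey floor), one of four alike, fixed side by side in the order 1-2-3-4, 68 mm apart. Inside 150 mm long (x) by 58 mm wide (y); walls 4 mm thick rise 6 mm above the floor, the long ones with a 44 mm finger notch at mid-length. x along the tray, z up; floor 9 mm above the bench.
- tray_3_floor (a point): Centre of the floor of tray 3 (black walls, grey floor), one of four alike, fixed side by side in the order 1-2-3-4, 68 mm apart. Inside 150 mm long (x) by 58 mm wide (y); walls 4 mm thick rise 6 mm above the floor, the long ones with a 44 mm finger notch at mid-length. x along the tray, z up; floor 9 mm above the bench.
- tray_4_floor (a point): Centre of the floor of tray 4 (black walls, grey floor), one of four alike, fixed side by side in the order 1-2-3-4, 68 mm apart. Inside 150 mm long (x) by 58 mm wide (y); walls 4 mm thick rise 6 mm above the floor, the long ones with a 44 mm finger notch at mid-length. x along the tray, z up; floor 9 mm above the bench.
- port: The test port, fixed at one end of the row, about 74 mm from the centre of tray 1 or tray 4 (this varies): short grey waveguide adapter with two square brass flanges on a dark steel base 70 x 46 mm, a black-capped connector on top, 67 mm high in all. Origin: centre of its underside. The other end has a low round steel dish of screws, 50 mm across.
There are look-alikes about, which are no part of the job. What is shaped like the part that bears straight_50_mid but green is not meant.

How it is judged:
By the outcome, as a careful person would: the job done as asked, in the order asked, and still so for the second after the job is handed in, with the robot touching nothing.
It also fails if it takes over 102 s, if anything falls off the work surface, if the arm or the gripper's body presses on something with over 40 N, if the wrist force passes 120 N, or if a joint passes its speed limit or range.

### The arm

A 6-joint arm with a two-finger parallel gripper is mounted at the origin on the work surface. World frame = base frame: x ahead of the robot, y to its left, z up, the work surface at z = 0. Lengths are in m, angles in rad, forces in N, time in s.
With the tool pointing down it reaches from about 0.25 to 0.775 m from the base axis. Payload 4 kg.
Tool frame: the origin (TCP) lies midway between the tips of the shut fingers; the grasp point (between the pads) lies 19 mm behind it; z points along the fingers, x is the direction in which the jaws open and shut, and the axes are right-handed (so a half turn about z gives the same grasp; the last joint's range is limited). The gripper opens to 94 mm and grips with 3 to 60 N. Pads are 16 mm wide; open, the fingers measure 119 mm over their backs; the gripper's body (75 mm by 177 mm) begins 78 mm behind the grasp point.
Start: joints at [1.155, 0.087, 1.371, -0, 1.684, -0.103], TCP at [0.169, 0.523, 0.206] pointing down, gripper open.
Joint ranges: [-3.1, 3.1], [-0.76, 2.03], [0.27, 2.55], [-1.08, 4.22], [0.17, 2.65], [-2.57, 2.57]. Speed limits (rad/s): [2.79, 2.79, 3.14, 3.14, 3.14, 3.14].

### API

Orientations are given as [roll, pitch, yaw] about the fixed x, y, z axes, in that order (R = Rz(yaw) Ry(pitch) Rx(roll)).
In Python, from bench import robot gives the robot as it stands.
- The arm moves only by the shell command python3 -m handwheel 'ROWS'. ROWS is a JSON object of lists of equal length, an entry for each row: "delta_pos": the shift along the tool's x, y, z in mm, a list of three; "rotation": the turn, a rotation vector about the tool's x, y, z in rad, a list of three; "claw": the closure, from -1 (fully open) to 1 (shut). In form: {"delta_pos": [[tx, ty, tz], ...], "rotation": [[wx, wy, wz], ...], "claw": [claw, ...]}. A call has exactly 8 rows; each row shifts and turns the commanded pose from where the row before left it, along the tool's axes as they then stand; what a row does not reach is not made up. A row lasts 1/8 s, in which the tool goes at most 62.5 mm and 10.7 degrees, less where a joint would pass 70% of its speed; a pose out of reach is approached as far as the arm can. A call with a gripper value outside its range is refused whole. The fingers move at their own pace and stop on an object; the grip force is fixed at half the most. Time passes only in rows, so rows that do not move let the fingers close, or fill a call up. It gives the time, the measured TCP pose, the force and the opening at its end, in the units of the state.
- robot.get_obs(): the state, without advancing time (a new reading comes with each control period).
- robot.snapshot(name): name is "scene" or "top"; returns a dict with "color" (420x560x3 uint8, red, green, blue), "intrinsics" (3x3 intrinsics, pixels), "eye" and "rotation" of the camera in the world. Camera axes: x right, y down, z forward; pixel columns grow to the right and rows downward; lengths in m; the calibration is good to about 2 mm. A picture is of the moment at which its call begins. There is no depth.
- robot.close_job(): hands the job in, once; it reports no verdict.
The state is a dict: "time": time; "joint_positions": joint angles; "qvel": joint speeds; "joint_torque": joint torques, N m; "tool_pos": TCP position; "ee_rot": TCP orientation; "wrist_force": force on the tool from outside, world axes, zero at the start; "wrist_torque": the same for the moment, N m; "width": finger opening in m.
Only numpy, scipy, OpenCV 4.12 (cv2) and the standard library are available. Lean on these libraries where they do the work, as an engineer would, in place of code of your own. Each camera call takes 0.05 s, during which the arm holds its last target.

## Working session

There is one attempt and no reset: what is moved stays moved. The work goes in short steps, Python scripts to look and compute and a shell command to move; the robot and the scene stay as the last step left them, time stands still between calls to the robot, and variables do not carry over. Pictures are saved under pics/ and viewed, and the job is handed in when it is done.

```bash
mkdir -p pics; ls; python3 - <<'E'
from bench import robot
import cv2,json
o=robot.get_obs();print({k:o[k] for k in('time','tool_pos','ee_rot','width')})
for n in('scene','top'):
    s=robot.snapshot(n);cv2.imwrite(f'pics/{n}0.png',s['color'][:,:,::-1])
    print(n,s['intrinsics'],s['eye'],s['rotation'])
E
```

```text
pics
{'time': 0.0, 'tool_pos': array([0.16903019, 0.52281441, 0.20432766]), 'ee_rot': array([-3.14139779e+00,  2.15746156e-03,  1.25802995e+00]), 'width': 0.09391966573783292}
scene [[441.51273081   0.         281.92617638]
 [  0.         441.51273081 205.94552027]
 [  0.           0.           1.        ]] [1.08297104 0.46149987 0.88194454] [-2.39995669  0.0142721   2.13985928]
top [[437.05283792   0.         277.01363148]
 [  0.         437.05283792 207.82016257]
 [  0.           0.           1.        ]] [0.3117251  0.01578062 1.33498502] [-3.02013867  0.02834449 -1.59306076]
```

View pics/scene0.png

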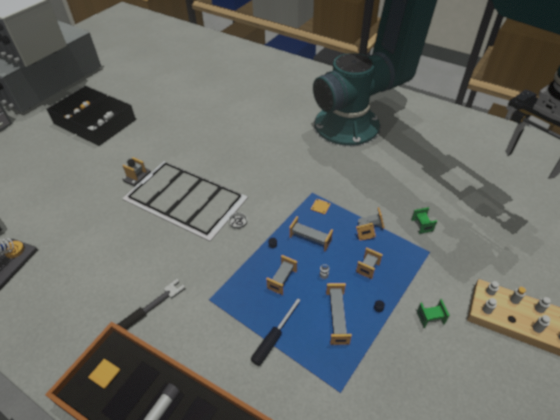

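View pics/top0.png

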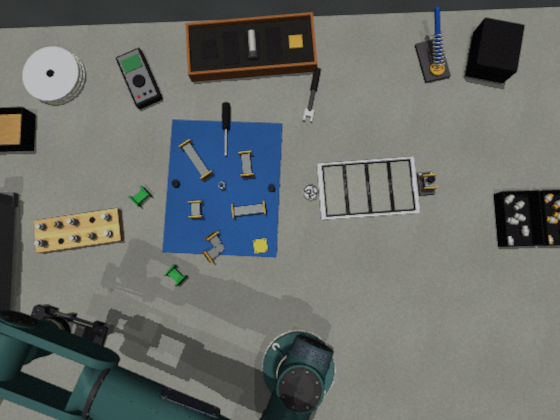

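The top picture shows these candidates: grey straights at (196,159), (246,164), (249,210) and (195,209); a bent piece, not a straight, at (213,247); and green look-alikes at (141,196) and (176,275). The port is at (428,182), to the right of the trays, and the dish is at (311,192).

```bash
python3 - <<'E'
import cv2
a=cv2.imread('pics/top0.png')
cv2.imwrite('pics/c1.png',cv2.resize(a[135:265,160:290],None,fx=6,fy=4.6*6/4.6 if 0 else 4.6,interpolation=cv2.INTER_CUBIC) if 0 else cv2.resize(a[135:235,165:285],None,fx=6,fy=6,interpolation=cv2.INTER_CUBIC))
cv2.imwrite('pics/c2.png',cv2.resize(a[145:230,300:445],None,fx=5,fy=5,interpolation=cv2.INTER_CUBIC))
E
```

```text
(no output)
```

View pics/c1.png

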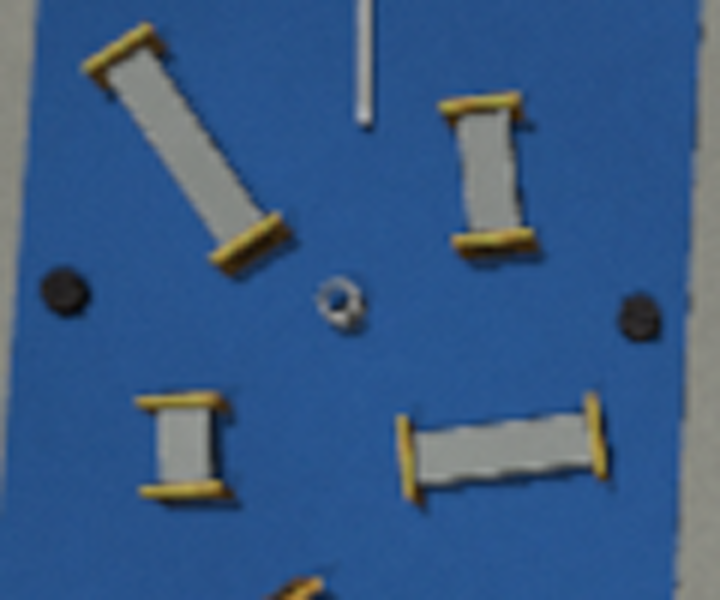

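View pics/c2.png

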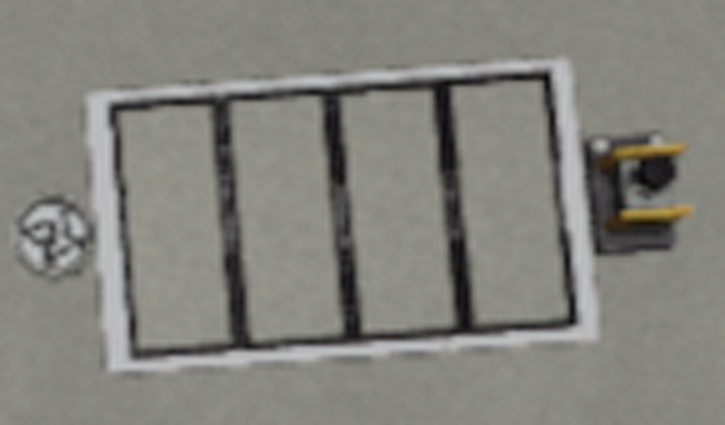

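```bash
cat > h.py <<'E'
import numpy as np,cv2
from scipy.spatial.transform import Rotation as R
from scipy.optimize import minimize
def cam(s): return s['intrinsics'],np.array(s['eye']),R.from_euler('xyz',s['rotation']).as_matrix()
def proj(c,P):
    K,e,M=c; q=(np.atleast_2d(P)-e)@M@K.T; return q[:,:2]/q[:,2:]
def ray(c,uv,z):
    K,e,M=c; d=M@np.linalg.solve(K,[uv[0],uv[1],1]); return e+d*(z-e[2])/d[2]
def box(cx,cy,cz,l,w,h):
    return np.array([[cx+a*l/2,cy+b*w/2,cz+d*h/2] for a in(-1,1) for b in(-1,1) for d in(-1,1)])
def render(c,x,y,yaw,L,z0,up=6,shape=(420,560)):
    m=np.zeros((shape[0]*up,shape[1]*up),np.uint8); m2=m.copy()
    cs,sn=np.cos(yaw),np.sin(yaw);Z=np.array([[cs,-sn,0],[sn,cs,0],[0,0,1]])
    def dr(im,B):
        p=proj(c,B@Z.T+[x,y,0]); p=(p+.5)*up-.5
        cv2.fillConvexPoly(im,np.round(cv2.convexHull(p.astype(np.float32))*16).astype(np.int32),255,shift=4)
    for s in(-1,1): dr(m,box(s*(L/2-.0025),0,z0+.0207,.005,.0414,.0414))
    dr(m2,box(0,0,z0+.0207,L-.01,.0254,.0127))
    return m,m2
def brass(img):
    h=cv2.cvtColor(img,cv2.COLOR_RGB2HSV)
    return ((h[...,0]>8)&(h[...,0]<35)&(h[...,1]>90)&(h[...,2]>50))
E
python3 - <<'E'
from h import *
from bench import robot
S={n:robot.snapshot(n) for n in('scene','top')};C={n:cam(S[n]) for n in S}
up=6
B={n:cv2.resize(S[n]['color'],None,fx=up,fy=up,interpolation=cv2.INTER_CUBIC) for n in S}
M={n:brass(B[n]) for n in B}
t=C['top']
# guess: crop endpoints
f=lambda u,v:((u+.5)/6-.5+165,(v+.5)/6-.5+135)
G={125:((122,50),(248,240)),75:((482,103),(494,240)),100:((407,458),(596,437)),50:((180,402),(182,490))}
for L,(a,b) in G.items():
    A=ray(t,f(*a),.043)[:2];Bq=ray(t,f(*b),.043)[:2]
    ctr=(A+Bq)/2;yaw=np.arctan2(*(A-Bq)[::-1]); print(L,'manual',ctr.round(4),np.degrees(yaw).round(1),'len',np.linalg.norm(A-Bq).round(4)+.005)
    for names in(['top'],['scene']):
        def cost(p):
            c=0
            for n in names:
                m,tub=render(C[n],p[0],p[1],p[2]/3,L/1000,.002)
                uv=proj(C[n],[*ctr,.02])[0]*up; r=45*up//1
                sl=np.s_[max(0,int(uv[1]-r*.75)):int(uv[1]+r*.75),max(0,int(uv[0]-r*.75)):int(uv[0]+r*.75)]
                mm=m[sl]>0;bb=M[n][sl]; c+=1-(mm&bb).sum()/((mm|bb)).sum()
            return c
        p0=np.array([*ctr,yaw*3])
        r=minimize(cost,p0,method='Nelder-Mead',options=dict(initial_simplex=[p0,p0+[.006,0,0],p0+[0,.006,0],p0+[0,0,.15]],xatol=2e-4,fatol=1e-4,maxiter=70))
        print('  ',names,r.x[:2].round(4),np.degrees(r.x[2]/3).round(1),'1-IoU',round(r.fun,3))
g=lambda u,v:((u+.5)/5-.5+300,(v+.5)/5-.5+145)
c=[ray(t,g(*q),.015)[:2] for q in((108,105),(551,72),(578,328),(132,357))]
c=np.array(c);print(c.round(4),c.mean(0).round(4),[np.linalg.norm(c[i]-c[i-1]).round(4) for i in range(4)])
print('port',ray(t,g(648,180),.04).round(3))
w=np.array([proj(C['scene'],[*q,.015])[0] for q in c]);print(w.round(1))
E
python3 - <<'E'
import cv2
a=cv2.imread('pics/scene0.png');cv2.imwrite('pics/c3.png',cv2.resize(a[145:245,110:250],None,fx=5,fy=5,interpolation=cv2.INTER_CUBIC))
E
```

```text
125 manual [0.627  0.2936] 32.7 len 0.12390000000000001
   ['top'] [0.6291 0.2969] 33.6 1-IoU 0.543
   ['scene'] [0.6234 0.2954] 34.0 1-IoU 0.539
75 manual [0.6088 0.1399] 4.1 len 0.0758
   ['top'] [0.611  0.1406] 3.2 1-IoU 0.506
   ['scene'] [0.6051 0.1432] 3.7 1-IoU 0.58
100 manual [0.4684 0.1351] 94.9 len 0.09970000000000001
   ['top'] [0.4707 0.1362] 97.2 1-IoU 0.677
   ['scene'] [0.4631 0.1343] 100.3 1-IoU 0.826
50 manual [0.4733 0.2953] 1.3 len 0.0493
   ['top'] [0.4761 0.2987] -0.9 1-IoU 0.633
   ['scene'] [0.472  0.2983] 0.9 1-IoU 0.692
[[ 0.6008 -0.089 ]
 [ 0.6137 -0.36  ]
 [ 0.4557 -0.3668]
 [ 0.4449 -0.0981]] [ 0.5288 -0.2285] [np.float64(0.1561), np.float64(0.2713), np.float64(0.1581), np.float64(0.2689)]
port [ 0.541 -0.406  0.04 ]
[[206.2 233.4]
 [126.2 195.7]
 [164.1 161.9]
 [239.8 194.3]]
```

View pics/c3.png

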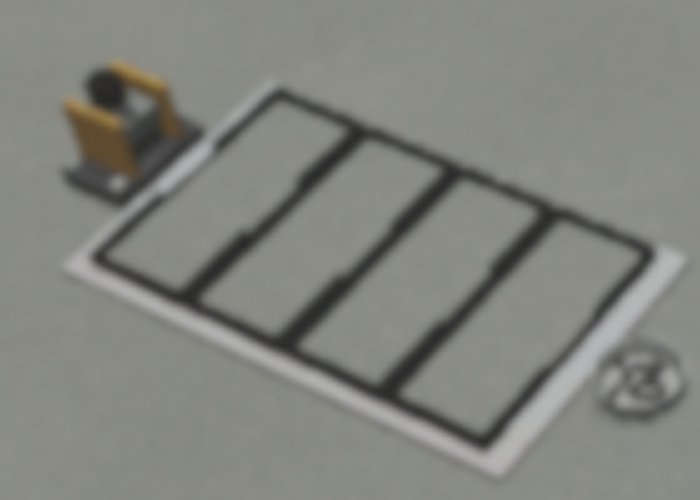

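```bash
python3 - <<'E'
from h import *
from bench import robot
P={125:(.627,.2936,33),75:(.6088,.1399,3.8),100:(.4684,.1351,95),50:(.4733,.2953,.8)}
for n,(x0,x1,y0,y1) in dict(top=(165,290,130,230),scene=(250,390,200,350)).items():
    s=robot.snapshot(n);c=cam(s)
    im=cv2.resize(s['color'],None,fx=6,fy=6,interpolation=cv2.INTER_CUBIC)[:,:,::-1].copy()
    for L,p in P.items():
        m,t=render(c,p[0],p[1],np.radians(p[2]),L/1000,.002)
        for k,col in((m,(0,0,255)),(t,(255,255,0))):
            cv2.drawContours(im,cv2.findContours(k,0,1)[0],-1,col,1)
    im=im[y0*6:y1*6,x0*6:x1*6]
    if n=='scene': im=cv2.resize(im,None,fx=.66,fy=.66)
    cv2.imwrite(f'pics/ov_{n}.png',im)
E
```

```text
(no output)
```

View pics/ov_top.png

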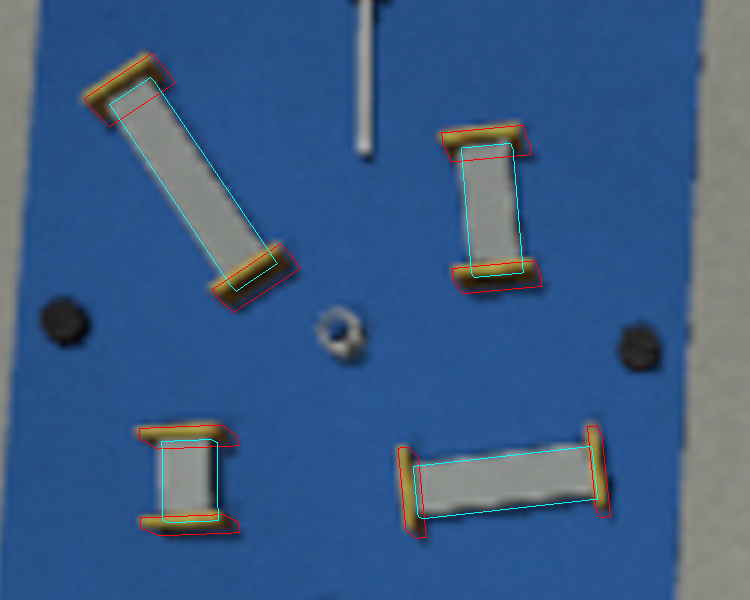

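View pics/ov_scene.png

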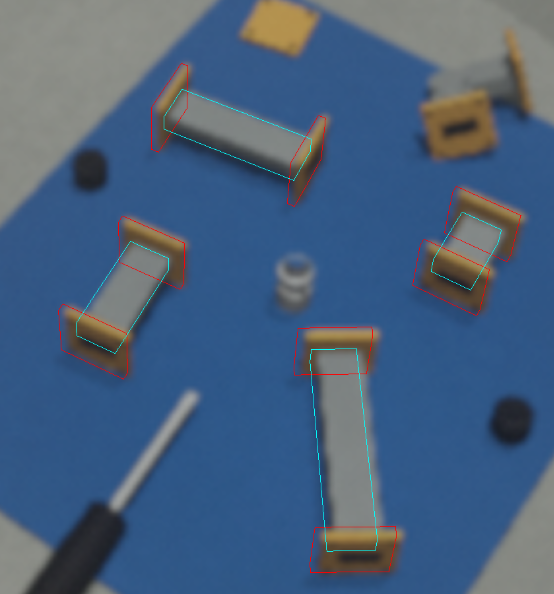

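The four outlines fit in both views to about 2 mm. The measured lengths are 49, 76, 100 and 124 mm, so the identities are clear. The port end is at −y, so the 50 goes into the tray there. I'm starting with the 50.

```bash
cat > go.py <<'E'
import sys,numpy as np
from bench import robot
from scipy.spatial.transform import Rotation as R
o=robot.get_obs();x,y,z,yaw=map(float,sys.argv[1:5])
Rt=R.from_euler('xyz',[np.pi,0,np.radians(yaw)]);Rc=R.from_euler('xyz',o['ee_rot'])
print('t',o['time'],'pos',o['tool_pos'].round(4),'w',round(o['width'],4),'F',np.round(o['wrist_force'],1))
print('rotvec(tool)',(Rc.inv()*Rt).as_rotvec().round(3),'then delta mm (final tool axes)',(Rt.inv().apply(np.array([x,y,z])-o['tool_pos'])*1000).round(1))
E
python3 go.py .473 .297 .12 90.8
```

```text
t 0.3 pos [0.1692 0.5232 0.2051] w 0.0942 F [-0.  -0.3  0.1]
rotvec(tool) [-0.     0.001 -0.327] then delta mm (final tool axes) [-230.4  300.6   85.1]
```

```bash
python3 -m handwheel '{"delta_pos":[[0,0,0],[0,0,0],[-38,50,8],[-38,50,8],[-38,50,8],[-38,50,8],[-38,50,8],[-38,50,8]],"rotation":[[0,0,-0.163],[0,0,-0.163],[0,0,0],[0,0,0],[0,0,0],[0,0,0],[0,0,0],[0,0,0]],"claw":[-0.3,-0.3,-0.3,-0.3,-0.3,-0.3,-0.3,-0.3]}'; python3 go.py .473 .297 .007 90.8
```

```text
time: 1.3
tool_pos: [0.4698, 0.3008, 0.158]
ee_rot: [3.141, -0.001, 1.584]
wrist_force: [0.4, -0.0, 0.1]
width: 0.0611
t 1.3 pos [0.4698 0.3008 0.158 ] w 0.0611 F [ 0.4 -0.   0.1]
rotvec(tool) [ 0.    -0.001 -0.001] then delta mm (final tool axes) [ -3.9   3.1 151. ]
```

```bash
python3 -m handwheel '{"delta_pos":[[-2,1,25],[0,0,25],[0,0,25],[0,0,20],[0,0,15],[0,0,0],[0,0,0],[0,0,0]],"rotation":[[0,0,0],[0,0,0],[0,0,0],[0,0,0],[0,0,0],[0,0,0],[0,0,0],[0,0,0]],"claw":[-0.3,-0.3,-0.3,-0.3,-0.3,-0.3,-0.3,-0.3]}'; python3 go.py .473 .297 .007 90.8
python3 - <<'E'
from bench import robot
import cv2
for n,(x0,x1,y0,y1) in dict(scene=(320,440,200,300),top=(160,260,160,260)).items():
    s=robot.snapshot(n)['color'][y0:y1,x0:x1,::-1];cv2.imwrite(f'pics/p50{n}.png',cv2.resize(s,None,fx=5,fy=5,interpolation=cv2.INTER_CUBIC))
E
```

```text
time: 2.3
tool_pos: [0.4701, 0.3006, 0.0493]
ee_rot: [3.139, -0.001, 1.584]
wrist_force: [0.4, -0.3, 0.9]
width: 0.0614
t 2.3 pos [0.4701 0.3006 0.0493] w 0.0614 F [ 0.4 -0.3  0.9]
rotvec(tool) [ 0.002 -0.001 -0.001] then delta mm (final tool axes) [-3.7  2.8 42.3]
```

View pics/p50scene.png

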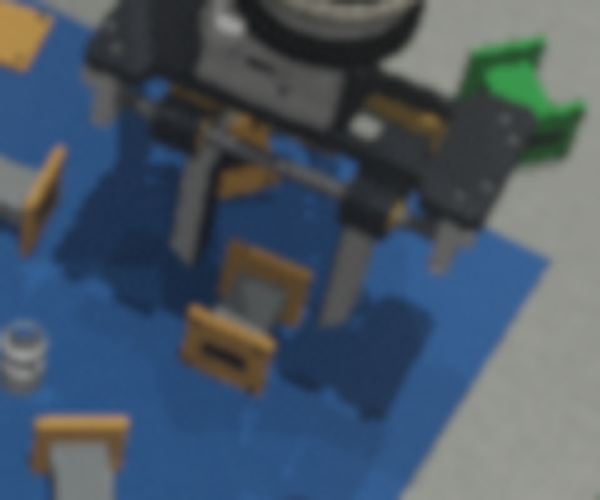

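The scene view shows the open fingers straddling the 50 mm straight evenly, with its near flange at about (366,268). Next I correct the offset, go down and close.

```bash
python3 -m handwheel '{"delta_pos":[[-3,3,15],[0,0,15],[0,0,12],[0,0,0],[0,0,0],[0,0,0],[0,0,0],[0,0,0]],"rotation":[[0,0,0],[0,0,0],[0,0,0],[0,0,0],[0,0,0],[0,0,0],[0,0,0],[0,0,0]],"claw":[-0.3,-0.3,-0.3,-0.3,-0.3,1,1,1]}'; python3 go.py .473 .297 .007 90.8
```

```text
time: 3.4
tool_pos: [0.4726, 0.2973, 0.0064]
ee_rot: [3.141, -0.0, 1.584]
wrist_force: [0.1, 0.2, -0.6]
width: 0.0349
t 3.4 pos [0.4726 0.2973 0.0064] w 0.0349 F [ 0.1  0.2 -0.6]
rotvec(tool) [ 0.001 -0.    -0.001] then delta mm (final tool axes) [-0.4  0.4 -0.6]
```

```bash
python3 -m handwheel '{"delta_pos":[[0,0,0],[0,0,0],[0,0,0],[0,0,-15],[0,0,-25],[0,0,-30],[0,0,-30],[0,0,0]],"rotation":[[0,0,0],[0,0,0],[0,0,0],[0,0,0],[0,0,0],[0,0,0],[0,0,0],[0,0,0]],"claw":[1,1,1,1,1,1,1,1]}'; python3 go.py .5334 -.3294 .1 92.6
python3 - <<'E'
from bench import robot
import cv2
s=robot.snapshot('scene')['color'][170:290,310:450,::-1];cv2.imwrite(f'pics/l50.png',cv2.resize(s,None,fx=5,fy=5,interpolation=cv2.INTER_CUBIC))
E
```

```text
time: 4.4
tool_pos: [0.4744, 0.2982, 0.1098]
ee_rot: [3.135, -0.003, 1.584]
wrist_force: [-0.0, -0.3, -2.1]
width: 0.0251
t 4.4 pos [0.4744 0.2982 0.1098] w 0.0251 F [-0.  -0.3 -2.1]
rotvec(tool) [ 0.007 -0.003 -0.032] then delta mm (final tool axes) [-629.6   30.5    9.8]
```

View pics/l50.png

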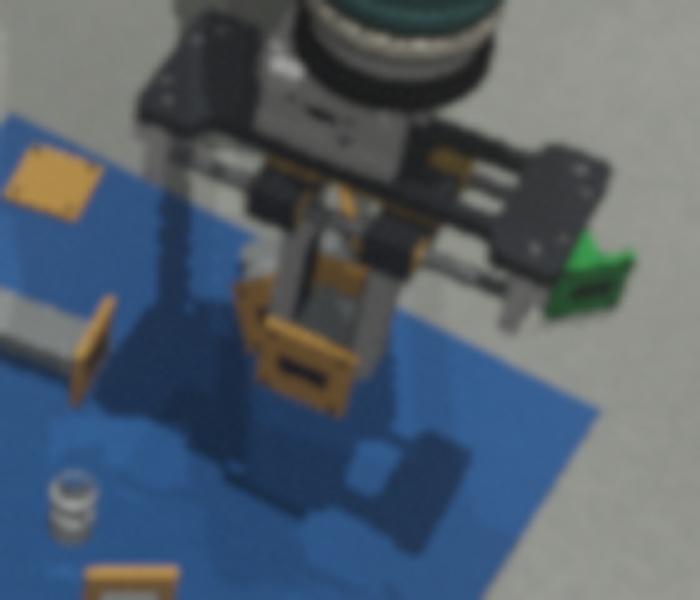

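The lift works: the part is level between the fingers, the opening is 25.1 mm and the force is about 2 N. Next I carry it to the tray by the port.

```bash
Z='[0,0,0]'; python3 -m handwheel '{"delta_pos":[[-20,0,0],[-40,2,0],[-45,2,0],[-45,2,0],[-45,2,0],[-45,2,0],[-45,2,0],[-45,2,0]],"rotation":[[0,0,-0.032],[0,0,0],[0,0,0],[0,0,0],[0,0,0],[0,0,0],[0,0,0],[0,0,0]],"claw":[1,1,1,1,1,1,1,1]}'
python3 -m handwheel '{"delta_pos":[[-45,2,0],[-45,2,0],[-45,2,0],[-45,2,0],[-45,2,0],[-45,2,0],[-20,2,0],[0,0,0]],"rotation":[[0,0,0],[0,0,0],[0,0,0],[0,0,0],[0,0,0],[0,0,0],[0,0,0],[0,0,0]],"claw":[1,1,1,1,1,1,1,1]}'; python3 go.py .5334 -.3294 .03 92.6
```

```text
time: 5.45
tool_pos: [0.4993, -0.033, 0.1039]
ee_rot: [-3.138, -0.001, 1.616]
wrist_force: [-0.2, -0.8, -1.3]
width: 0.0255
time: 6.45
tool_pos: [0.5271, -0.321, 0.1042]
ee_rot: [-3.139, -0.003, 1.614]
wrist_force: [-0.1, 1.2, -1.9]
width: 0.0251
t 6.45 pos [ 0.5271 -0.321   0.1042] w 0.0251 F [-0.1  1.2 -1.9]
rotvec(tool) [-0.002 -0.003 -0.002] then delta mm (final tool axes) [-8.7  6.  74.2]
```

```bash
python3 -m handwheel '{"delta_pos":[[-8,6,0],[0,0,20],[0,0,25],[0,0,20],[0,0,8],[0,0,0],[0,0,0],[0,0,0]],"rotation":[[0,0,0],[0,0,0],[0,0,0],[0,0,0],[0,0,0],[0,0,0],[0,0,0],[0,0,0]],"claw":[1,1,1,1,1,1,1,1]}'; python3 go.py .5334 -.3294 .0135 92.6
python3 - <<'E'
from bench import robot
import cv2
for n,(x0,x1,y0,y1) in dict(scene=(100,240,130,250),top=(300,440,130,250)).items():
    s=robot.snapshot(n)['color'][y0:y1,x0:x1,::-1];cv2.imwrite(f'pics/q50{n}.png',cv2.resize(s,None,fx=5,fy=5,interpolation=cv2.INTER_CUBIC))
E
```

```text
time: 7.45
tool_pos: [0.5348, -0.3292, 0.0344]
ee_rot: [3.14, 0.001, 1.616]
wrist_force: [-0.1, 0.3, -2.3]
width: 0.0252
t 7.45 pos [ 0.5348 -0.3292  0.0344] w 0.0252 F [-0.1  0.3 -2.3]
rotvec(tool) [ 0.002  0.001 -0.   ] then delta mm (final tool axes) [-0.2 -1.4 20.9]
```

View pics/q50scene.png

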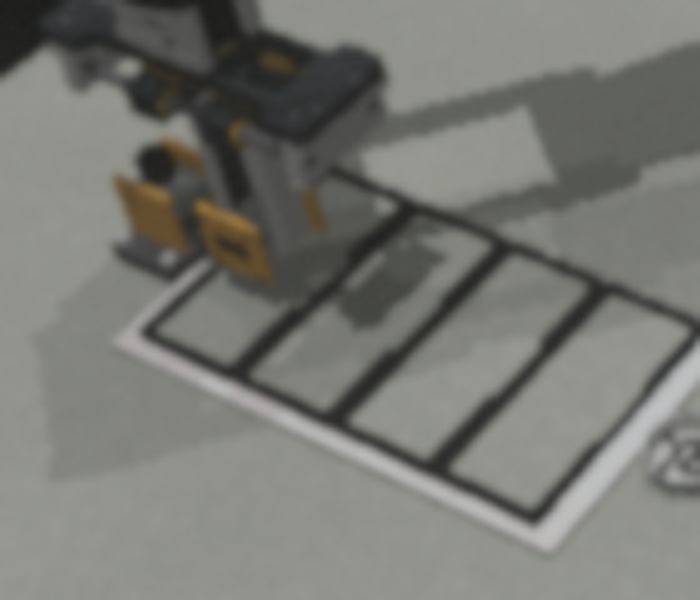

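View pics/q50top.png

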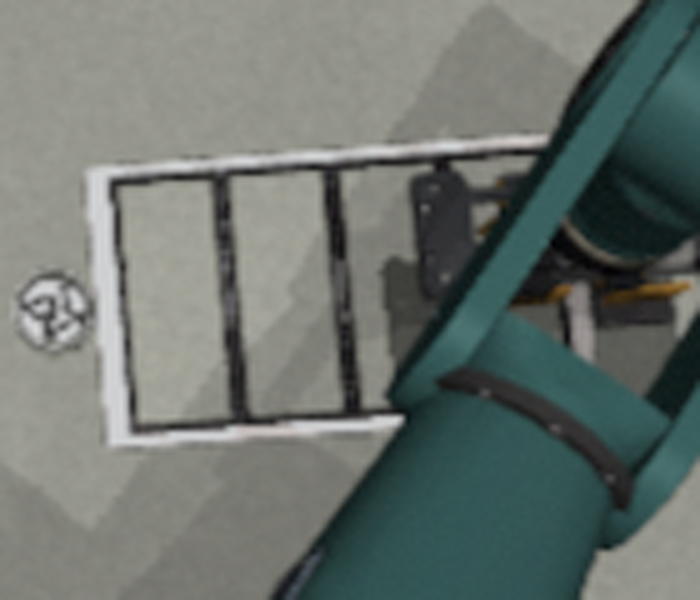

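The part is level above the tray next to the port, with its near flange at about (146,177) in the scene view. I'll lower it gently until the force changes.

```bash
python3 -m handwheel '{"delta_pos":[[0,-1,6],[0,0,5],[0,0,4],[0,0,2],[0,0,1],[0,0,0],[0,0,0],[0,0,0]],"rotation":[[0,0,0],[0,0,0],[0,0,0],[0,0,0],[0,0,0],[0,0,0],[0,0,0],[0,0,0]],"claw":[1,1,1,1,1,1,1,1]}'
```

```text
time: 8.55
tool_pos: [0.5333, -0.3287, 0.0153]
ee_rot: [3.141, 0.0, 1.616]
wrist_force: [0.4, -0.5, -1.4]
width: 0.0252
```

```bash
python3 -m handwheel '{"delta_pos":[[0,0,0.5],[0,0,0.5],[0,0,0],[0,0,0],[0,0,0],[0,0,0],[0,0,0],[0,0,0]],"rotation":[[0,0,0],[0,0,0],[0,0,0],[0,0,0],[0,0,0],[0,0,0],[0,0,0],[0,0,0]],"claw":[1,1,1,1,1,1,1,1]}'
```

```text
time: 9.55
tool_pos: [0.5331, -0.3287, 0.0141]
ee_rot: [3.142, -0.0, 1.616]
wrist_force: [0.2, 0.0, -1.5]
width: 0.0252
```

```bash
python3 -m handwheel '{"delta_pos":[[0,0,0.5],[0,0,0.5],[0,0,0],[0,0,0],[0,0,0],[0,0,0],[0,0,0],[0,0,0]],"rotation":[[0,0,0],[0,0,0],[0,0,0],[0,0,0],[0,0,0],[0,0,0],[0,0,0],[0,0,0]],"claw":[1,1,1,1,1,1,1,1]}'
```

```text
time: 10.55
tool_pos: [0.5332, -0.3287, 0.0133]
ee_rot: [3.141, 0.0, 1.616]
wrist_force: [-1.4, 1.8, 2.2]
width: 0.0253
```

Contact at TCP z ≈ 13.4 mm. Open a little, then rise.

```bash
python3 -m handwheel '{"delta_pos":[[0,0,0],[0,0,0],[0,0,0],[0,0,-15],[0,0,-20],[0,0,-30],[0,0,-30],[0,0,0]],"rotation":[[0,0,0],[0,0,0],[0,0,0],[0,0,0],[0,0,0],[0,0,0],[0,0,0],[0,0,0]],"claw":[0.2,0.2,0.2,0.2,0.2,0.2,0.2,0.2]}'; python3 go.py .608 .1415 .1 93.8
python3 - <<'E'
from bench import robot
import cv2
for n,(x0,x1,y0,y1) in dict(scene=(100,240,130,250)).items():
    s=robot.snapshot(n)['color'][y0:y1,x0:x1,::-1];cv2.imwrite(f'pics/r50{n}.png',cv2.resize(s,None,fx=5,fy=5,interpolation=cv2.INTER_CUBIC))
E
```

```text
time: 11.55
tool_pos: [0.5354, -0.3303, 0.1135]
ee_rot: [3.134, 0.006, 1.616]
wrist_force: [0.2, -0.2, 0.4]
width: 0.0378
t 11.55 pos [ 0.5354 -0.3303  0.1135] w 0.0378 F [ 0.2 -0.2  0.4]
rotvec(tool) [ 0.007  0.006 -0.021] then delta mm (final tool axes) [466.  103.7  13.5]
```

View pics/r50scene.png

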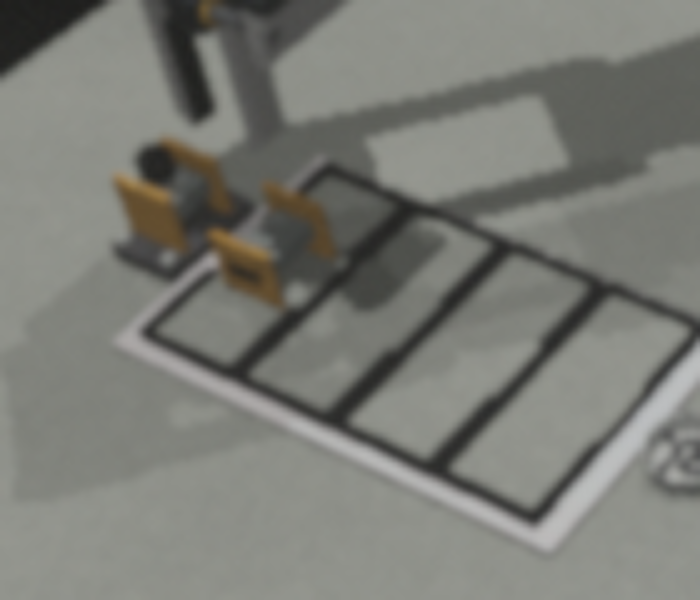

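The 50 mm straight stands flat inside the port-end tray, with its flanges at about (149,183) and (160,173). Next is the 75 mm one.

```bash
python3 -m handwheel '{"delta_pos":[[20,4,0],[40,9,0],[45,10,0],[45,10,0],[45,10,0],[45,10,0],[45,10,0],[45,10,0]],"rotation":[[0,0,-0.021],[0,0,0],[0,0,0],[0,0,0],[0,0,0],[0,0,0],[0,0,0],[0,0,0]],"claw":[0.2,0.2,-0.3,-0.3,-0.3,-0.3,-0.3,-0.3]}'
python3 -m handwheel '{"delta_pos":[[45,10,0],[45,10,0],[46,10,0],[0,0,20],[0,0,25],[0,0,10],[0,0,0],[0,0,0]],"rotation":[[0,0,0],[0,0,0],[0,0,0],[0,0,0],[0,0,0],[0,0,0],[0,0,0],[0,0,0]],"claw":[-0.3,-0.3,-0.3,-0.3,-0.3,-0.3,-0.3,-0.3]}'; python3 go.py .608 .1415 .0065 93.8
python3 - <<'E'
from bench import robot
import cv2
s=robot.snapshot('scene')['color'][210:310,230:350,::-1];cv2.imwrite(f'pics/p75.png',cv2.resize(s,None,fx=5,fy=5,interpolation=cv2.INTER_CUBIC))
E
```

```text
time: 12.6
tool_pos: [0.583, 0.0084, 0.1061]
ee_rot: [-3.138, -0.001, 1.639]
wrist_force: [0.1, -0.7, 0.1]
width: 0.0607
time: 13.6
tool_pos: [0.6059, 0.1432, 0.054]
ee_rot: [3.14, -0.0, 1.637]
wrist_force: [-0.6, 0.6, 0.3]
width: 0.0612
t 13.6 pos [0.6059 0.1432 0.054 ] w 0.0612 F [-0.6  0.6  0.3]
rotvec(tool) [ 0.001 -0.    -0.   ] then delta mm (final tool axes) [-1.9  1.9 47.5]
```

View pics/p75.png

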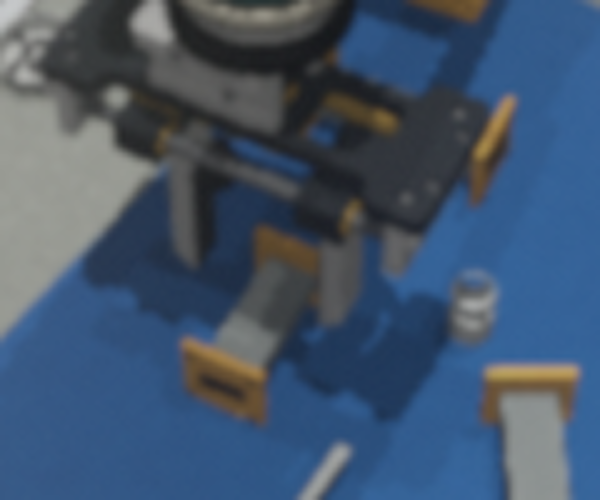

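The fingers straddle the 75 mm tube around (283,265), with the nut clear of them. Go down and close.

```bash
python3 -m handwheel '{"delta_pos":[[-2,2,15],[0,0,17],[0,0,15],[0,0,0],[0,0,0],[0,0,0],[0,0,0],[0,0,0]],"rotation":[[0,0,0],[0,0,0],[0,0,0],[0,0,0],[0,0,0],[0,0,0],[0,0,0],[0,0,0]],"claw":[-0.3,-0.3,-0.3,-0.3,-0.3,1,1,1]}'
python3 -m handwheel '{"delta_pos":[[0,0,0],[0,0,0],[0,0,0],[0,0,-15],[0,0,-25],[0,0,-30],[0,0,-30],[0,0,0]],"rotation":[[0,0,0],[0,0,0],[0,0,0],[0,0,0],[0,0,0],[0,0,0],[0,0,0],[0,0,0]],"claw":[1,1,1,1,1,1,1,1]}'; python3 go.py .5303 -.2615 .11 92.6
```

```text
time: 14.65
tool_pos: [0.6078, 0.1413, 0.0064]
ee_rot: [3.141, -0.0, 1.637]
wrist_force: [-0.8, 0.8, 0.7]
width: 0.0344
time: 15.65
tool_pos: [0.6098, 0.1415, 0.1101]
ee_rot: [3.134, -0.001, 1.637]
wrist_force: [-0.2, 0.3, -2.7]
width: 0.025
t 15.65 pos [0.6098 0.1415 0.1101] w 0.025 F [-0.2  0.3 -2.7]
rotvec(tool) [ 0.007 -0.001  0.021] then delta mm (final tool axes) [-3.99e+02 -9.77e+01  1.00e-01]
```

```bash
python3 -m handwheel '{"delta_pos":[[-24,-6,0],[-45,-11,0],[-45,-11,0],[-45,-11,0],[-45,-11,0],[-45,-11,0],[-45,-11,0],[-45,-10,0]],"rotation":[[0,0,0.021],[0,0,0],[0,0,0],[0,0,0],[0,0,0],[0,0,0],[0,0,0],[0,0,0]],"claw":[1,1,1,1,1,1,1,1]}'
python3 -m handwheel '{"delta_pos":[[-40,-10,0],[-20,-4,0],[0,0,15],[0,0,25],[0,0,25],[0,0,8],[0,0,0],[0,0,0]],"rotation":[[0,0,0],[0,0,0],[0,0,0],[0,0,0],[0,0,0],[0,0,0],[0,0,0],[0,0,0]],"claw":[1,1,1,1,1,1,1,1]}'; python3 go.py .5303 -.2615 .0134 92.6
python3 - <<'E'
from bench import robot
import cv2
s=robot.snapshot('scene')['color'][130:250,100:240,::-1];cv2.imwrite(f'pics/q75.png',cv2.resize(s,None,fx=5,fy=5,interpolation=cv2.INTER_CUBIC))
E
```

```text
time: 16.65
tool_pos: [0.5401, -0.2022, 0.1042]
ee_rot: [-3.139, -0.002, 1.616]
wrist_force: [-0.5, -0.6, -2.1]
width: 0.0249
time: 17.65
tool_pos: [0.5312, -0.2617, 0.0342]
ee_rot: [3.14, 0.001, 1.617]
wrist_force: [0.3, -0.6, -1.8]
width: 0.0253
t 17.65 pos [ 0.5312 -0.2617  0.0342] w 0.0253 F [ 0.3 -0.6 -1.8]
rotvec(tool) [0.002 0.001 0.001] then delta mm (final tool axes) [ 0.2 -0.9 20.8]
```

View pics/q75.png

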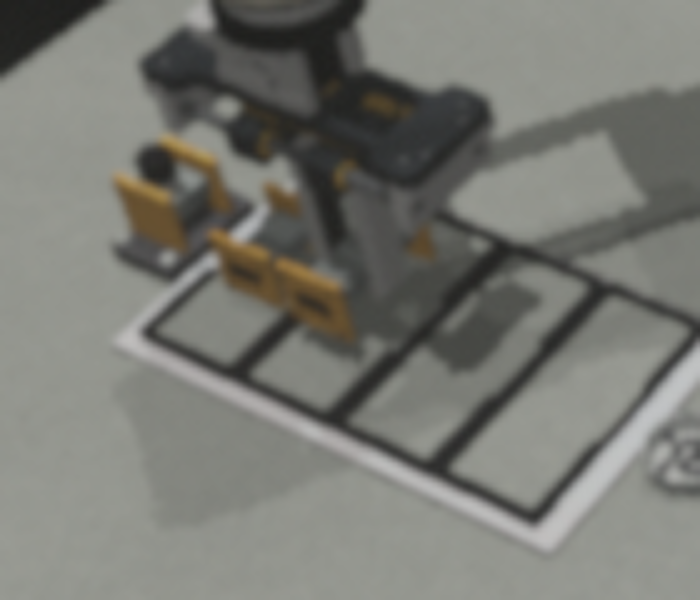

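The part is level over tray 2 from the port, and its neighbour is undisturbed. I'll lower it gently and finish slowly.

```bash
python3 -m handwheel '{"delta_pos":[[0,-1,6],[0,0,5],[0,0,4],[0,0,2],[0,0,1],[0,0,0.5],[0,0,0.5],[0,0,0]],"rotation":[[0,0,0],[0,0,0],[0,0,0],[0,0,0],[0,0,0],[0,0,0],[0,0,0],[0,0,0]],"claw":[1,1,1,1,1,1,1,1]}'
python3 -m handwheel '{"delta_pos":[[0,0,0.5],[0,0,0],[0,0,0],[0,0,0.3],[0,0,0],[0,0,0],[0,0,0],[0,0,0]],"rotation":[[0,0,0],[0,0,0],[0,0,0],[0,0,0],[0,0,0],[0,0,0],[0,0,0],[0,0,0]],"claw":[1,1,1,1,1,1,1,1]}'
```

```text
time: 18.7
tool_pos: [0.5293, -0.2619, 0.0141]
ee_rot: [3.141, -0.0, 1.616]
wrist_force: [0.3, 0.1, -2.5]
width: 0.0249
time: 19.7
tool_pos: [0.5293, -0.2618, 0.0133]
ee_rot: [3.142, -0.0, 1.616]
wrist_force: [-0.1, 0.2, -1.7]
width: 0.0248
```

```bash
python3 -m handwheel '{"delta_pos":[[0,0,0.3],[0,0,0],[0,0,0.3],[0,0,0],[0,0,0],[0,0,0],[0,0,0],[0,0,0]],"rotation":[[0,0,0],[0,0,0],[0,0,0],[0,0,0],[0,0,0],[0,0,0],[0,0,0],[0,0,0]],"claw":[1,1,1,1,1,1,1,1]}'
```

```text
time: 20.7
tool_pos: [0.5293, -0.2619, 0.0132]
ee_rot: [3.141, 0.0, 1.616]
wrist_force: [-3.4, 1.2, 4.7]
width: 0.0253
```

```bash
python3 -m handwheel '{"delta_pos":[[0,0,0],[0,0,0],[0,0,0],[0,0,-15],[0,0,-20],[0,0,-30],[0,0,-30],[0,0,0]],"rotation":[[0,0,0],[0,0,0],[0,0,0],[0,0,0],[0,0,0],[0,0,0],[0,0,0],[0,0,0]],"claw":[0.2,0.2,0.2,0.2,0.2,0.2,0.2,0.2]}'
python3 -m handwheel '{"delta_pos":[[0,0,0],[0,0,0],[0,0,0],[0,0,0],[0,0,0],[0,0,0],[0,0,0],[0,0,0]],"rotation":[[0,0,0.18],[0,0,0.18],[0,0,0.18],[0,0,0.18],[0,0,0.18],[0,0,0.18],[0,0,0.18],[0,0,0.18]],"claw":[0.2,0.2,0.2,0.2,0.2,0.2,0.2,0.2]}'
python3 go.py .467 .136 .11 5
python3 - <<'E'
from bench import robot
import cv2
s=robot.snapshot('scene')['color'][130:250,100:240,::-1];cv2.imwrite(f'pics/r75.png',cv2.resize(s,None,fx=5,fy=5,interpolation=cv2.INTER_CUBIC))
E
```

```text
time: 21.7
tool_pos: [0.5314, -0.2632, 0.112]
ee_rot: [3.135, 0.005, 1.616]
wrist_force: [-0.3, -0.5, -1.2]
width: 0.0375
time: 22.7
tool_pos: [0.5286, -0.2614, 0.1061]
ee_rot: [-3.14, 0.002, 0.17]
wrist_force: [-0.6, -0.1, 0.2]
width: 0.0376
t 22.7 pos [ 0.5286 -0.2614  0.1061] w 0.0376 F [-0.6 -0.1  0.2]
rotvec(tool) [-0.002  0.002  0.083] then delta mm (final tool axes) [ -26.7 -401.3   -3.9]
```

View pics/r75.png

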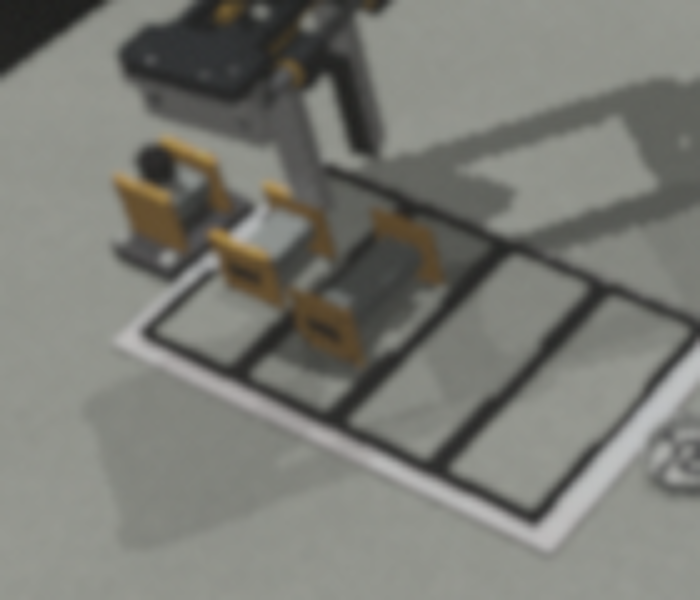

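The 75 mm straight lies in its tray, with its flanges at about (165,195) and (181,179). Next is the 100 mm one.

```bash
python3 -m handwheel '{"delta_pos":[[-2,-26,0],[-3,-45,0],[-3,-45,0],[-3,-45,0],[-3,-45,0],[-3,-45,0],[-3,-45,0],[-3,-45,0]],"rotation":[[0,0,0.083],[0,0,0],[0,0,0],[0,0,0],[0,0,0],[0,0,0],[0,0,0],[0,0,0]],"claw":[0.2,0.2,-0.3,-0.3,-0.3,-0.3,-0.3,-0.3]}'
python3 -m handwheel '{"delta_pos":[[-3,-40,0],[-1,-20,0],[0,0,20],[0,0,25],[0,0,6],[0,0,0],[0,0,0],[0,0,0]],"rotation":[[0,0,0],[0,0,0],[0,0,0],[0,0,0],[0,0,0],[0,0,0],[0,0,0],[0,0,0]],"claw":[-0.3,-0.3,-0.3,-0.3,-0.3,-0.3,-0.3,-0.3]}'; python3 go.py .467 .136 .0065 5
python3 - <<'E'
from bench import robot
import cv2
for n,(x0,x1,y0,y1) in dict(scene=(250,370,180,280)).items():
    s=robot.snapshot(n)['color'][y0:y1,x0:x1,::-1];cv2.imwrite(f'pics/p100.png',cv2.resize(s,None,fx=5,fy=5,interpolation=cv2.INTER_CUBIC))
E
```

```text
time: 23.75
tool_pos: [0.4716, 0.0764, 0.1067]
ee_rot: [-3.141, 0.001, 0.095]
wrist_force: [0.5, 0.2, 0.4]
width: 0.0615
time: 24.75
tool_pos: [0.4638, 0.1345, 0.0577]
ee_rot: [-3.141, -0.002, 0.093]
wrist_force: [0.3, 1.3, 1.0]
width: 0.0611
t 24.75 pos [0.4638 0.1345 0.0577] w 0.0611 F [0.3 1.3 1. ]
rotvec(tool) [-0.    -0.002  0.006] then delta mm (final tool axes) [ 3.3 -1.2 51.2]
```

View pics/p100.png

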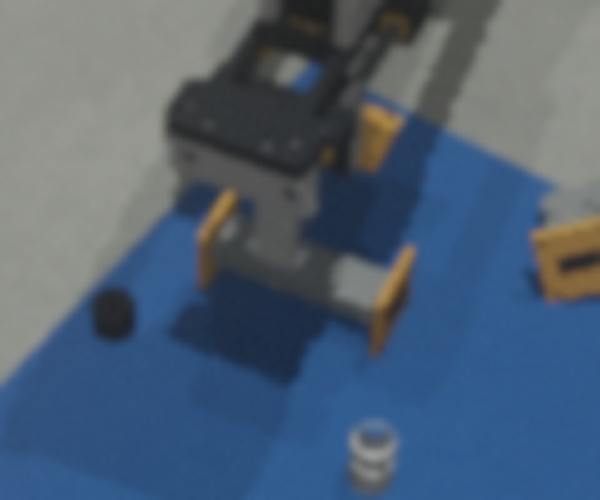

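```bash
python3 -m handwheel '{"delta_pos":[[3,-1,16],[0,0,18],[0,0,17],[0,0,0],[0,0,0],[0,0,0],[0,0,0],[0,0,0]],"rotation":[[0,0,0],[0,0,0],[0,0,0],[0,0,0],[0,0,0],[0,0,0],[0,0,0],[0,0,0]],"claw":[-0.3,-0.3,-0.3,-0.3,-0.3,1,1,1]}'
python3 -m handwheel '{"delta_pos":[[0,0,0],[0,0,0],[0,0,0],[0,0,-15],[0,0,-25],[0,0,-30],[0,0,-30],[0,0,0]],"rotation":[[0,0,0],[0,0,0],[0,0,0],[0,0,0],[0,0,0],[0,0,0],[0,0,0],[0,0,0]],"claw":[1,1,1,1,1,1,1,1]}'; python3 go.py .5273 -.1935 .11 92.6
python3 - <<'E'
from bench import robot
import cv2
for n,(x0,x1,y0,y1) in dict(scene=(250,370,160,280)).items():
    s=robot.snapshot(n)['color'][y0:y1,x0:x1,::-1];cv2.imwrite(f'pics/l100.png',cv2.resize(s,None,fx=5,fy=5,interpolation=cv2.INTER_CUBIC))
E
```

```text
time: 25.8
tool_pos: [0.4661, 0.1358, 0.006]
ee_rot: [-3.141, -0.001, 0.093]
wrist_force: [-0.1, -0.8, -0.8]
width: 0.0345
time: 26.8
tool_pos: [0.4676, 0.136, 0.1087]
ee_rot: [-3.141, -0.006, 0.093]
wrist_force: [0.1, 0.7, -2.4]
width: 0.025
t 26.8 pos [0.4676 0.136  0.1087] w 0.025 F [ 0.1  0.7 -2.4]
rotvec(tool) [ 0.004 -0.005 -1.523] then delta mm (final tool axes) [-331.9   44.7   -1.3]
```

View pics/l100.png

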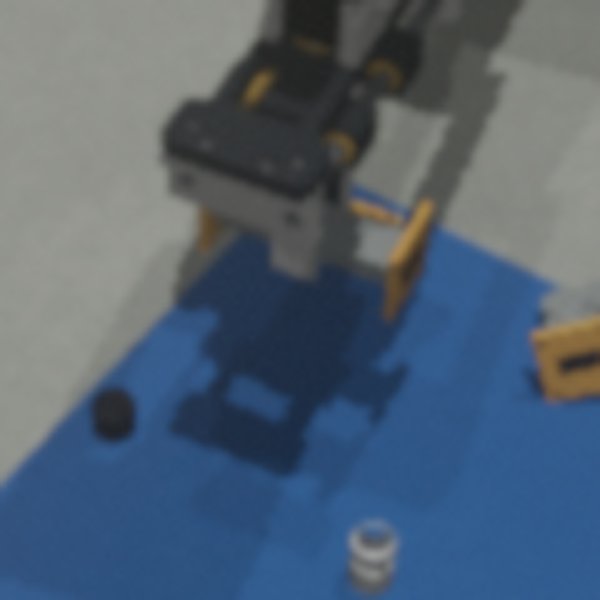

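The 100 mm straight is held level. Next I turn it and carry it over.

```bash
python3 -m handwheel '{"delta_pos":[[0,0,0],[0,0,0],[0,0,0],[0,0,0],[0,0,0],[0,0,0],[0,0,0],[0,0,0]],"rotation":[[0,0,-0.143],[0,0,-0.17],[0,0,-0.17],[0,0,-0.17],[0,0,-0.17],[0,0,-0.17],[0,0,-0.17],[0,0,-0.17]],"claw":[1,1,1,1,1,1,1,1]}'
python3 -m handwheel '{"delta_pos":[[0,0,0],[-22,3,0],[-45,6,0],[-45,6,0],[-45,6,0],[-45,6,0],[-45,6,0],[-45,7,0]],"rotation":[[0,0,-0.17],[0,0,-0.02],[0,0,0],[0,0,0],[0,0,0],[0,0,0],[0,0,0],[0,0,0]],"claw":[1,1,1,1,1,1,1,1]}'
python3 -m handwheel '{"delta_pos":[[-30,5,0],[-10,1,0],[0,0,15],[0,0,25],[0,0,25],[0,0,8],[0,0,0],[0,0,0]],"rotation":[[0,0,0],[0,0,0],[0,0,0],[0,0,0],[0,0,0],[0,0,0],[0,0,0],[0,0,0]],"claw":[1,1,1,1,1,1,1,1]}'; python3 go.py .5273 -.1935 .0134 92.6
python3 - <<'E'
from bench import robot
import cv2
s=robot.snapshot('scene')['color'][130:250,100:240,::-1];cv2.imwrite(f'pics/q100.png',cv2.resize(s,None,fx=5,fy=5,interpolation=cv2.INTER_CUBIC))
E
```

```text
time: 27.85
tool_pos: [0.4642, 0.1355, 0.1032]
ee_rot: [-3.137, 0.001, 1.432]
wrist_force: [-1.4, -0.6, -3.0]
width: 0.0252
time: 28.85
tool_pos: [0.5172, -0.1551, 0.1031]
ee_rot: [-3.138, -0.002, 1.616]
wrist_force: [-0.3, 0.0, -3.0]
width: 0.0255
time: 29.85
tool_pos: [0.5272, -0.1939, 0.0338]
ee_rot: [3.14, 0.001, 1.617]
wrist_force: [0.1, -0.1, -2.3]
width: 0.0249
t 29.85 pos [ 0.5272 -0.1939  0.0338] w 0.0249 F [ 0.1 -0.1 -2.3]
rotvec(tool) [0.002 0.001 0.   ] then delta mm (final tool axes) [ 0.3  0.1 20.4]
```

View pics/q100.png

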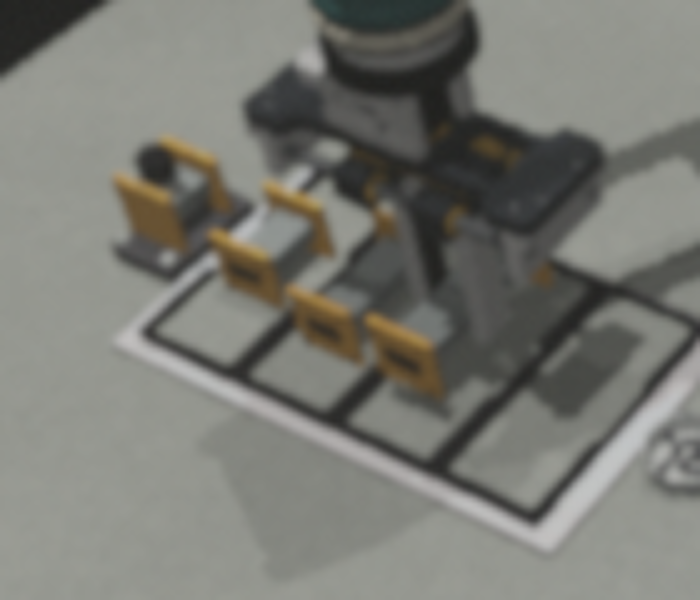

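The part is well placed over the third tray from the port, with its near flange at about (180,200).

```bash
python3 -m handwheel '{"delta_pos":[[0,0,6],[0,0,5],[0,0,4],[0,0,2],[0,0,1],[0,0,0.5],[0,0,0.5],[0,0,0]],"rotation":[[0,0,0],[0,0,0],[0,0,0],[0,0,0],[0,0,0],[0,0,0],[0,0,0],[0,0,0]],"claw":[1,1,1,1,1,1,1,1]}'
python3 -m handwheel '{"delta_pos":[[0,0,0.3],[0,0,0],[0,0,0.3],[0,0,0],[0,0,0],[0,0,0],[0,0,0],[0,0,0]],"rotation":[[0,0,0],[0,0,0],[0,0,0],[0,0,0],[0,0,0],[0,0,0],[0,0,0],[0,0,0]],"claw":[1,1,1,1,1,1,1,1]}'
```

```text
time: 30.9
tool_pos: [0.5265, -0.194, 0.0138]
ee_rot: [3.141, -0.0, 1.616]
wrist_force: [0.1, 0.3, -3.1]
width: 0.0255
time: 31.9
tool_pos: [0.5265, -0.1939, 0.0131]
ee_rot: [3.142, -0.0, 1.616]
wrist_force: [-0.7, 0.1, -2.8]
width: 0.0251
```

```bash
python3 -m handwheel '{"delta_pos":[[0,0,0.3],[0,0,0],[0,0,0.3],[0,0,0],[0,0,0],[0,0,0],[0,0,0],[0,0,0]],"rotation":[[0,0,0],[0,0,0],[0,0,0],[0,0,0],[0,0,0],[0,0,0],[0,0,0],[0,0,0]],"claw":[1,1,1,1,1,1,1,1]}'
```

```text
time: 32.9
tool_pos: [0.5265, -0.194, 0.013]
ee_rot: [3.141, 0.0, 1.616]
wrist_force: [-3.3, 2.1, 5.0]
width: 0.0247
```

```bash
python3 -m handwheel '{"delta_pos":[[0,0,0],[0,0,0],[0,0,0],[0,0,-15],[0,0,-20],[0,0,-30],[0,0,-30],[0,0,0]],"rotation":[[0,0,0],[0,0,0],[0,0,0],[0,0,0],[0,0,0],[0,0,0],[0,0,0],[0,0,0]],"claw":[0.2,0.2,0.2,0.2,0.2,0.2,0.2,0.2]}'
python3 -m handwheel '{"delta_pos":[[0,0,0],[0,0,0],[0,0,0],[0,0,0],[0,0,0],[0,0,0],[0,0,0],[0,0,0]],"rotation":[[0,0,-0.13],[0,0,-0.13],[0,0,-0.13],[0,0,-0.13],[0,0,0],[0,0,0],[0,0,0],[0,0,0]],"claw":[0.2,0.2,0.2,0.2,0.2,0.2,0.2,0.2]}'
python3 go.py .626 .296 .105 123
python3 - <<'E'
from bench import robot
import cv2
s=robot.snapshot('scene')['color'][130:250,100:240,::-1];cv2.imwrite(f'pics/r100.png',cv2.resize(s,None,fx=5,fy=5,interpolation=cv2.INTER_CUBIC))
E
```

```text
time: 33.9
tool_pos: [0.5287, -0.195, 0.1116]
ee_rot: [3.134, 0.004, 1.616]
wrist_force: [-1.0, 0.6, -0.2]
width: 0.0375
time: 34.9
tool_pos: [0.5289, -0.1887, 0.1074]
ee_rot: [-3.136, 0.003, 2.126]
wrist_force: [-0.6, -0.0, 0.1]
width: 0.0376
t 34.9 pos [ 0.5289 -0.1887  0.1074] w 0.0376 F [-0.6 -0.   0.1]
rotvec(tool) [-0.005  0.003 -0.02 ] then delta mm (final tool axes) [353.6 345.4   2.4]
```

View pics/r100.png

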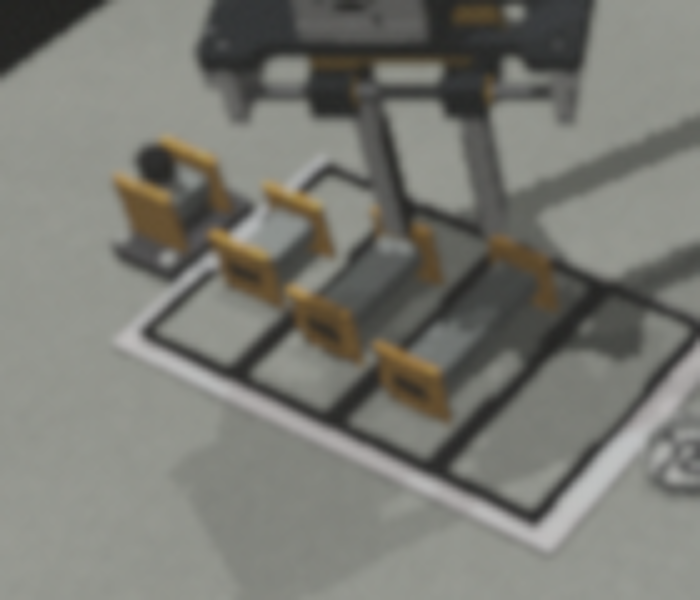

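The 100 mm straight is flat in its tray, with its flanges at about (182,205) and (204,184). Next is the 125 mm one.

```bash
python3 -m handwheel '{"delta_pos":[[20,20,0],[32,31,0],[32,31,0],[32,31,0],[32,31,0],[32,31,0],[32,31,0],[32,31,0]],"rotation":[[0,0,0],[0,0,0],[0,0,-0.02],[0,0,0],[0,0,0],[0,0,0],[0,0,0],[0,0,0]],"claw":[0.2,0.2,-0.3,-0.3,-0.3,-0.3,-0.3,-0.3]}'
python3 -m handwheel '{"delta_pos":[[32,31,0],[32,31,0],[32,31,0],[14,14,0],[0,0,20],[0,0,20],[0,0,0],[0,0,0]],"rotation":[[0,0,0],[0,0,0],[0,0,0],[0,0,0],[0,0,0],[0,0,0],[0,0,0],[0,0,0]],"claw":[-0.3,-0.3,-0.3,-0.3,-0.3,-0.3,-0.3,-0.3]}'; python3 go.py .626 .296 .0065 123
python3 - <<'E'
from bench import robot
import cv2
for n,(x0,x1,y0,y1) in dict(scene=(280,420,240,360)).items():
    s=robot.snapshot(n)['color'][y0:y1,x0:x1,::-1];cv2.imwrite(f'pics/p125.png',cv2.resize(s,None,fx=5,fy=5,interpolation=cv2.INTER_CUBIC))
E
```

```text
time: 35.95
tool_pos: [0.5974, 0.146, 0.1055]
ee_rot: [-3.137, 0.004, 2.147]
wrist_force: [0.1, -0.6, 0.5]
width: 0.0608
time: 36.95
tool_pos: [0.6269, 0.2937, 0.0642]
ee_rot: [-3.136, 0.003, 2.145]
wrist_force: [-0.6, 0.9, 0.4]
width: 0.061
t 36.95 pos [0.6269 0.2937 0.0642] w 0.061 F [-0.6  0.9  0.4]
rotvec(tool) [-0.006  0.003 -0.002] then delta mm (final tool axes) [ 2.5  0.5 57.7]
```

View pics/p125.png

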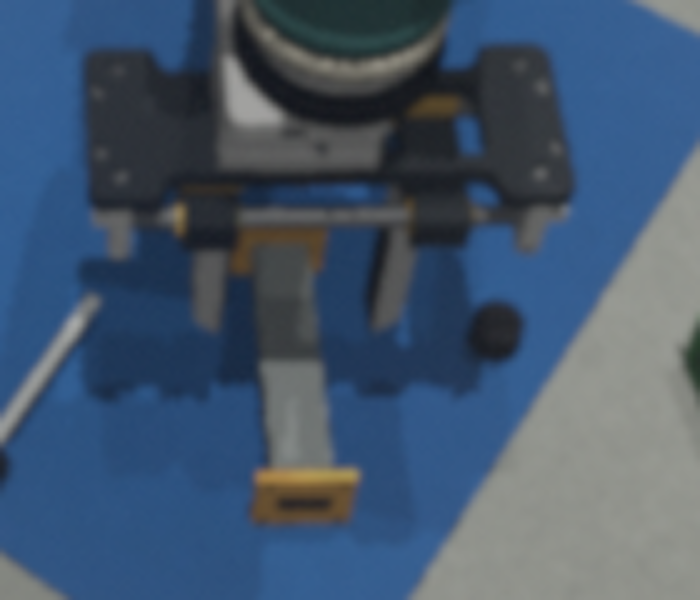

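The fingers straddle the 125 mm tube around (338,302). Correct the slight tilt, go down, close and lift.

```bash
python3 -m handwheel '{"delta_pos":[[2,0,18],[0,0,20],[0,0,19],[0,0,0],[0,0,0],[0,0,0],[0,0,0],[0,0,0]],"rotation":[[-0.006,0.003,0],[0,0,0],[0,0,0],[0,0,0],[0,0,0],[0,0,0],[0,0,0],[0,0,0]],"claw":[-0.3,-0.3,-0.3,-0.3,-0.3,1,1,1]}'
python3 -m handwheel '{"delta_pos":[[0,0,0],[0,0,0],[0,0,0],[0,0,-15],[0,0,-25],[0,0,-30],[0,0,-30],[0,0,0]],"rotation":[[0,0,0],[0,0,0],[0,0,0],[0,0,0],[0,0,0],[0,0,0],[0,0,0],[0,0,0]],"claw":[1,1,1,1,1,1,1,1]}'; python3 go.py .5242 -.1256 .105 92.6
python3 - <<'E'
from bench import robot
import cv2
for n,(x0,x1,y0,y1) in dict(scene=(280,420,220,340)).items():
    s=robot.snapshot(n)['color'][y0:y1,x0:x1,::-1];cv2.imwrite(f'pics/l125.png',cv2.resize(s,None,fx=5,fy=5,interpolation=cv2.INTER_CUBIC))
E
```

```text
time: 38.0
tool_pos: [0.6261, 0.2966, 0.008]
ee_rot: [3.14, 0.001, 2.147]
wrist_force: [0.9, -1.1, 0.3]
width: 0.0343
time: 39.0
tool_pos: [0.6274, 0.2974, 0.1114]
ee_rot: [3.134, 0.001, 2.147]
wrist_force: [0.4, 0.7, -3.0]
width: 0.0255
t 39.0 pos [0.6274 0.2974 0.1114] w 0.0255 F [ 0.4  0.7 -3. ]
rotvec(tool) [ 0.008 -0.001  0.531] then delta mm (final tool axes) [-417.9 -122.3    6.4]
```

View pics/l125.png

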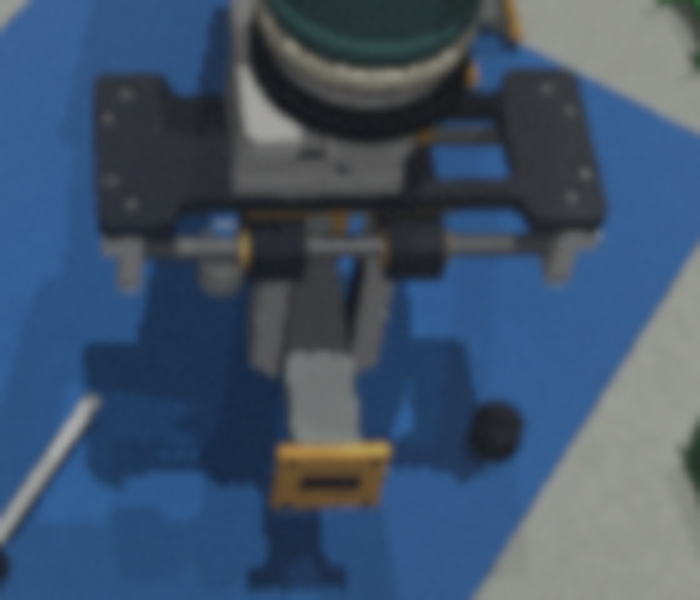

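```bash
python3 -m handwheel '{"delta_pos":[[0,0,0],[0,0,0],[0,0,0],[0,0,0],[-20,-6,0],[-42,-12,0],[-42,-12,0],[-42,-12,0]],"rotation":[[0,0,0.13],[0,0,0.13],[0,0,0.13],[0,0,0.14],[0,0,0],[0,0,0],[0,0,0],[0,0,0]],"claw":[1,1,1,1,1,1,1,1]}'
python3 -m handwheel '{"delta_pos":[[-42,-12,0],[-42,-12,0],[-42,-12,0],[-42,-12,0],[-42,-12,0],[-41,-13,0],[-20,-6,0],[0,0,0]],"rotation":[[0,0,0],[0,0,0],[0,0,0],[0,0,0],[0,0,0],[0,0,0],[0,0,0],[0,0,0]],"claw":[1,1,1,1,1,1,1,1]}'; python3 go.py .5242 -.1256 .036 92.6
```

```text
time: 40.05
tool_pos: [0.5884, 0.1474, 0.1045]
ee_rot: [-3.138, 0.0, 1.617]
wrist_force: [0.9, 0.3, -3.0]
width: 0.0253
time: 41.05
tool_pos: [0.5223, -0.1263, 0.1051]
ee_rot: [-3.139, -0.002, 1.614]
wrist_force: [0.2, 0.4, -3.6]
width: 0.025
t 41.05 pos [ 0.5223 -0.1263  0.1051] w 0.025 F [ 0.2  0.4 -3.6]
rotvec(tool) [-0.003 -0.002 -0.002] then delta mm (final tool axes) [ 0.7  1.9 69.1]
```

```bash
python3 -m handwheel '{"delta_pos":[[0.5,0,10],[0,0,20],[0,0,22],[0,0,12],[0,0,4],[0,0,0],[0,0,0],[0,0,0]],"rotation":[[0,0,0],[0,0,0],[0,0,0],[0,0,0],[0,0,0],[0,0,0],[0,0,0],[0,0,0]],"claw":[1,1,1,1,1,1,1,1]}';python3 go.py .5242 -.1256 .0148 92.6
python3 - <<'E'
from bench import robot
import cv2
s=robot.snapshot('scene')['color'][130:250,110:250,::-1];cv2.imwrite(f'pics/q125.png',cv2.resize(s,None,fx=5,fy=5,interpolation=cv2.INTER_CUBIC))
E
```

```text
time: 42.05
tool_pos: [0.5246, -0.1253, 0.0402]
ee_rot: [3.139, 0.0, 1.617]
wrist_force: [-0.2, -0.1, -3.3]
width: 0.0251
t 42.05 pos [ 0.5246 -0.1253  0.0402] w 0.0251 F [-0.2 -0.1 -3.3]
rotvec(tool) [0.002 0.    0.   ] then delta mm (final tool axes) [-0.3 -0.4 25.4]
```

View pics/q125.png

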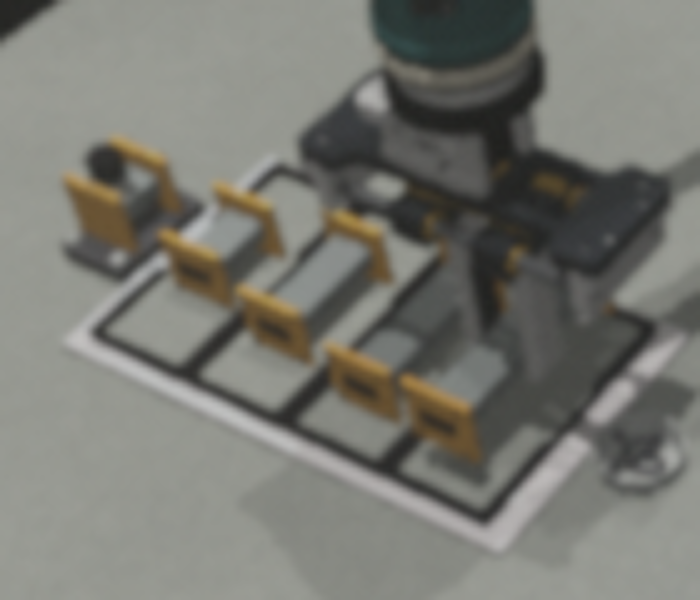

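```bash
python3 -m handwheel '{"delta_pos":[[0,0,8],[0,0,6],[0,0,4],[0,0,2],[0,0,1],[0,0,1],[0,0,0.5],[0,0,0]],"rotation":[[0,0,0],[0,0,0],[0,0,0],[0,0,0],[0,0,0],[0,0,0],[0,0,0],[0,0,0]],"claw":[1,1,1,1,1,1,1,1]}'
python3 -m handwheel '{"delta_pos":[[0,0,0.5],[0,0,0],[0,0,0.3],[0,0,0],[0,0,0],[0,0,0],[0,0,0],[0,0,0]],"rotation":[[0,0,0],[0,0,0],[0,0,0],[0,0,0],[0,0,0],[0,0,0],[0,0,0],[0,0,0]],"claw":[1,1,1,1,1,1,1,1]}'
```

```text
time: 43.1
tool_pos: [0.5241, -0.1251, 0.0169]
ee_rot: [3.141, -0.0, 1.617]
wrist_force: [-0.3, 0.3, -3.0]
width: 0.025
time: 44.1
tool_pos: [0.524, -0.1251, 0.016]
ee_rot: [3.141, -0.0, 1.617]
wrist_force: [-0.3, -0.1, -3.7]
width: 0.0248
```

```bash
python3 -m handwheel '{"delta_pos":[[0,0,0.3],[0,0,0],[0,0,0.3],[0,0,0],[0,0,0],[0,0,0],[0,0,0],[0,0,0]],"rotation":[[0,0,0],[0,0,0],[0,0,0],[0,0,0],[0,0,0],[0,0,0],[0,0,0],[0,0,0]],"claw":[1,1,1,1,1,1,1,1]}'
python3 -m handwheel '{"delta_pos":[[0,0,0.3],[0,0,0],[0,0,0.3],[0,0,0],[0,0,0],[0,0,0],[0,0,0],[0,0,0]],"rotation":[[0,0,0],[0,0,0],[0,0,0],[0,0,0],[0,0,0],[0,0,0],[0,0,0],[0,0,0]],"claw":[1,1,1,1,1,1,1,1]}'
```

```text
time: 45.1
tool_pos: [0.524, -0.1251, 0.0154]
ee_rot: [3.141, -0.0, 1.617]
wrist_force: [0.8, -0.0, -3.7]
width: 0.0249
time: 46.1
tool_pos: [0.524, -0.1251, 0.0148]
ee_rot: [3.141, -0.0, 1.617]
wrist_force: [0.6, 0.5, -1.9]
width: 0.025
```

```bash
python3 -m handwheel '{"delta_pos":[[0,0,0.3],[0,0,0],[0,0,0],[0,0,0.2],[0,0,0],[0,0,0],[0,0,0],[0,0,0]],"rotation":[[0,0,0],[0,0,0],[0,0,0],[0,0,0],[0,0,0],[0,0,0],[0,0,0],[0,0,0]],"claw":[1,1,1,1,1,1,1,1]}'
```

```text
time: 47.1
tool_pos: [0.5241, -0.1251, 0.0147]
ee_rot: [3.141, -0.0, 1.617]
wrist_force: [-2.0, 0.1, 3.7]
width: 0.0248
```

Contact again, as expected at 14.7 mm. Release, rise and move clear of the view.

```bash
python3 -m handwheel '{"delta_pos":[[0,0,0],[0,0,0],[0,0,0],[0,0,-15],[0,0,-20],[0,0,-30],[0,0,-30],[0,0,-20]],"rotation":[[0,0,0],[0,0,0],[0,0,0],[0,0,0],[0,0,0],[0,0,0],[0,0,0],[0,0,0]],"claw":[0.2,0.2,0.2,0.2,0.2,0.2,0.2,0.2]}'
python3 -m handwheel '{"delta_pos":[[20,0,-10],[40,0,0],[45,0,0],[45,0,0],[45,0,0],[45,0,0],[40,0,0],[20,0,0]],"rotation":[[0,0,0],[0,0,0],[0,0,0],[0,0,0],[0,0,0],[0,0,0],[0,0,0],[0,0,0]],"claw":[0.2,0.2,0.2,0.2,0.2,0.2,0.2,0.2]}'
python3 - <<'E'
from bench import robot
import cv2
for n,(x0,x1,y0,y1) in dict(scene=(110,250,130,250),top=(300,440,130,230)).items():
    s=robot.snapshot(n)['color'];cv2.imwrite(f'pics/f{n}.png',cv2.resize(s[y0:y1,x0:x1,::-1],None,fx=5,fy=5,interpolation=cv2.INTER_CUBIC))
E
```

```text
time: 48.1
tool_pos: [0.5249, -0.1254, 0.1325]
ee_rot: [3.137, 0.001, 1.617]
wrist_force: [0.2, 0.1, -0.2]
width: 0.0372
time: 49.1
tool_pos: [0.509, 0.1772, 0.1392]
ee_rot: [-3.142, -0.0, 1.62]
wrist_force: [0.1, -0.3, -0.5]
width: 0.0379
```

View pics/fscene.png

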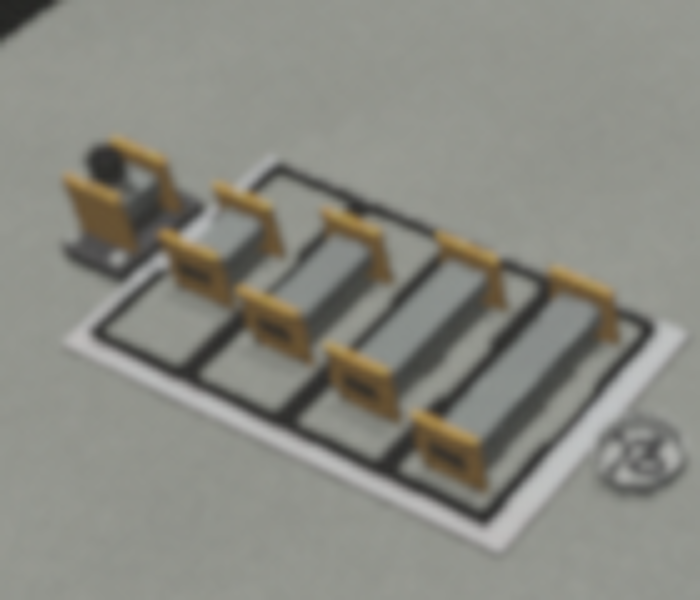

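View pics/ftop.png

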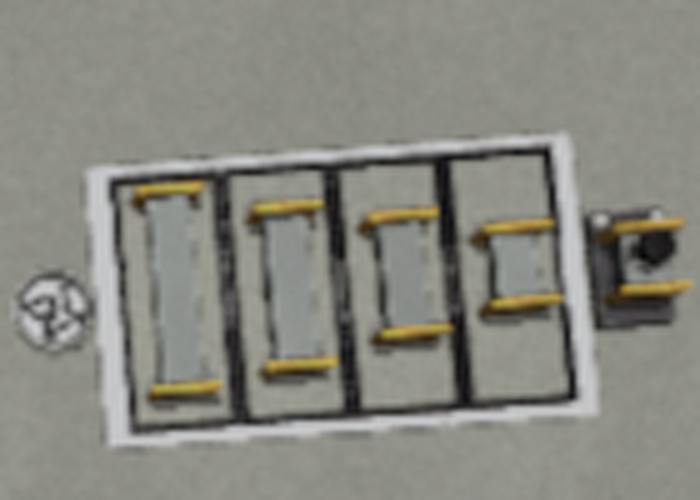

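```bash
python3 - <<'E'
from h import *
from bench import robot
s=robot.snapshot('top');c=cam(s)
g=lambda u,v:((u+.5)/5-.5+300,(v+.5)/5-.5+130)
ctr=np.array([.5288,-.2285]);a=np.radians(2.6);ex=np.array([np.cos(a),np.sin(a)]);ey=np.array([-ex[1],ex[0]])
F={50:[(475,234),(554,224),(483,307),(562,297)],75:[(362,219),(438,211),(375,336),(451,329)],100:[(250,210),(323,205),(263,369),(337,362)],125:[(133,190),(204,185),(149,390),(220,386)]}
im=cv2.resize(s['color'],None,fx=6,fy=6,interpolation=cv2.INTER_CUBIC)[:,:,::-1].copy()
for k,(L,q) in enumerate(F.items()):
    P=np.array([ray(c,g(*p),.0504)[:2] for p in q]);m=P.mean(0)-ctr+0
    print(L,'rel tray centre: along',round(m@ex*1000,1),'across',round((m@ey)*1000+102-68*k,1),'width',np.linalg.norm(P[0]-P[1]).round(3))
E
```

```text
50 rel tray centre: along 1.4 across 3.7 width 0.047
75 rel tray centre: along 1.3 across 1.9 width 0.045
100 rel tray centre: along -1.4 across 1.1 width 0.043
125 rel tray centre: along 3.0 across 2.0 width 0.042
```

All four are within about 4 mm of their tray centres, against 8 mm of room on each side. They are level and in order from the port, and the arm is clear, so I'm handing the job in.

```bash
python3 -c "
from bench import robot
print(robot.close_job(), robot.get_obs()['time'])"
```

```text
the job is handed in; nothing more can be done
the job is handed in; nothing more can be done
```

All four straights are in the trays, one to a tray, in order from the port: 50, 75, 100 and 125 mm, with the longest next to the screw dish. I lowered each one until the wrist force showed contact with the tray floor, then opened the fingers just enough to let go. I handed the job in at about 49 s of the 102 s allowed.

- **Position:** the last pictures show every straight lying flat and lengthwise inside its own tray. By the top camera, each is off its tray centre by at most 3.7 mm across (8.3 mm of room) and 3.0 mm along. The 50 mm straight's flanges measured about 5 mm too wide in that last reading (the 75's 3–4 mm), so the 3.7 mm may be overstated.
- **Forces:** the highest wrist force I read was about 6 N, at a set-down. The arm was well clear of the trays at hand-in.
- **Checks that disagreed:** an automatic outline fit early on was poor, so I used positions read by hand and checked in both cameras. These differed by about 2 mm, as the calibration allows.

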